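# Put the drained peeler back in its place in the cutlery tray

### The arm

A 7-joint arm with a two-finger parallel gripper is mounted at the origin on a cart in front of the work surface, level with it; the furniture and walls round the work are solid. World frame = base frame: x ahead of the robot, y to its left, z up, the work surface at z = 0. Lengths are in m, angles in rad, forces in N, time in s.
With the tool pointing down it reaches from about 0.4 to 0.85 m from the base axis. Payload 4.5 kg.
Tool frame: the origin (TCP) lies midway between the tips of the shut fingers; the grasp point (between the pads) lies 19 mm behind it; z points along the fingers, y is the line along which they close (so a half turn about z gives the same grasp; the last joint's range is limited). The gripper opens to 88 mm and grips with 3 to 60 N. Pads are 18 mm wide; open, the fingers measure 123 mm over their backs; the gripper's body (75 mm by 187 mm) begins 45 mm behind the grasp point.
Start: joints at [-1.267, 0.689, -0.195, 1.565, 0.157, 0.902, -0.215], TCP at [0.167, 0.602, 0.239] pointing down, gripper open.
Joint ranges: [-3.01, 3.01], [-0.46, 2.08], [-1.47, 1.51], [0.13, 2.56], [-1, 4.14], [0.04, 2.09], [-2.66, 2.66]. Speed limits (rad/s): [2.57, 2.57, 3.14, 3.14, 3.14, 3.14, 3.14].

### API

Orientations are given as a unit quaternion [x, y, z, w].
In Python, from plant import sensors, eyes, finish_job gives the robot as it stands.
- The arm moves only by the tool send_rows, never from a script. Its argument "rows" is text: rows parted by semicolons, each of 4 numbers parted by spaces: the shift along the tool's x, y, z normalised to -1 to 1, where 1 is 30 cm, then the turn about the tool's z normalised to -1 to 1, where 1 is 2 pi rad. A call has 1 to 10 rows; each row is the pose to reach, as a shift and turn from the pose commanded when the call began, along the tool's axes at that moment, turning the shorter way round; what a row does not reach only later rows make up. A row lasts 1/12 s, in which the tool goes at most 41.7 mm and 7.16 degrees, less where a joint would pass 70% of its speed; a pose out of reach is approached as far as the arm can. A call with a number of a shift or a turn outside -1 to 1 is refused whole. A call with a gripper value outside its range is refused whole. "jaw" is the closure, from -1 (fully open) to 1 (shut), set as the call begins (left out, the last holds). The fingers move at their own pace and stop on an object; "force" is the grip in N (left out, the last holds). Time passes only in rows, so rows that repeat a pose let the fingers close. It gives the time, the measured TCP pose, the force, the opening and the grip force at its end, in the units of the state.
- sensors.get_state(): the state, without advancing time (a new reading comes with each control period).
- eyes.snapshot(name): name is "scene" or "top" or "wrist"; returns (picture, depth): 400x640x3 uint8, red, green, blue; 400x640 float32, m along the optical axis (not along the pixel's ray), 0 where there is no reading.
- eyes.calibration(name): a dict with "fov_y" (degrees; the focal length in pixels is half the picture's height over the tangent of half this angle, whatever the lens; pixels are square), "cx", "cy" (the principal point, pixels), "world_from_camera" (4x4, takes a point from camera to world coordinates). Camera axes: x right, y down, z forward; pixel columns grow to the right and rows downward; lengths in m; the calibration is good to about 2 mm. A picture is of the moment at which its call begins: read the wrist's pose just before it. calibration takes no time and is no camera call; for the wrist camera it gives the pose at the moment of the call.
- finish_job(): hands the job in; it is judged then, once.
The state is a dict: "clock": time; "q": joint angles; "qd": joint speeds; "joint_torque": joint torques, N m; "tool_pos": TCP position; "eef_rot": TCP orientation; "contact_force": force on the tool from outside, world axes, zero at the start; "moment": the same for the moment, N m; "opening": opening from 0.0 (shut) to 1.0 (fully open); "finger_force": force on a finger pad.
Only numpy, scipy, OpenCV 4.12 (cv2) and the standard library are available. Lean on these libraries where they do the work, as an engineer would, in place of code of your own. Each camera call takes 0.05 s, during which the arm holds its last target. There are 200 camera calls.

### The job

The white peeler has drained: take it out of the steel cutlery drainer and put it away in the one compartment of the wooden cutlery tray that has no fork or spoon in it, lowering it in flat and lengthwise before letting go. If the sliding top tray is over that compartment, slide it aside first (it has a handle). Leave the brush in the drainer, the fork and spoon in their compartments, and everything else where it is.

Things in the scene. Friction and masses are not known exactly. Their poses are not given: they have to be found in the camera images.
- peeler: white peeler 170 mm long, blade end down in the drainer, leaning about 40 degrees on its back rim, the top 55 mm proud of it. Origin at mid-length on its underside (the face on the rim); +x towards the handle end (handle x -24 to 84 mm, blade -24 to -84), y across (handle 21 mm wide), z out of its upper face (handle 15 mm thick, middle at z 8). Pinch the handle across y at x 45 to 70 mm.
- drainer: loose steel cutlery drainer, an open box with slotted sides and two cells side by side along y, 88 x 190 x 87 mm (x, y, height), walls and floor 4 mm. Origin: centre of its underside. Cell centres at y = +46.5 and -46.5 mm; the peeler is in one, the dish brush in the other. Both lean towards its +x.
- brush: wooden dish brush 210 mm long with a round head 42 mm wide at the top, leaning in the other cell of the drainer. Origin about 90 mm along it from the lower end; +x towards the head.
- tray: wooden cutlery tray, fixed, 226 (x) x 276 (y) x 44 mm, floor 5 mm, walls 6 mm. Origin: centre of its underside. Three compartments side by side, centre lines at y = -90, 0 and +90 mm, each 85 mm wide and 214 mm long (along x), parted by 5 mm dividers whose tops are 32 mm above the underside. One holds the fork, one the spoon, one is empty.
- top_tray (a joint): sliding top tray on the cutlery tray's rim, 76 mm wide (y) and as long as the tray, underside 45 mm and rim 65 mm above the worktop; holds two clips and a teaspoon. The value is the y of its centre line in the tray's frame (m): 0 over the middle compartment, +0.09 over the +y one, -0.09 over the -y one; slides from -0.093 to +0.093 against about 1 N.
- top_tray_handle (a point): middle of the sliding top tray's handle, a bar 86 mm long along x, 10 mm wide (y) and 10 mm high, 93 mm above the worktop, its ends on posts, with room for fingers on either side.
- fork: steel fork 193 x 26 x 15 mm lying lengthwise in one compartment of the tray. Origin: centre of its underside, x along it.
- spoon: steel spoon 188 x 39 x 16 mm lying lengthwise in one compartment of the tray. Origin: centre of its underside, x along it.
- mug: white mug, 95 mm tall, to the right. Origin: centre of its underside. A bystander.
- salt_mill: small salt mill, 44 mm across, 90 mm tall, behind the drainer. Origin: centre of its underside. A bystander.
- flat_tin: flat oblong tub, 63 x 105 x 26 mm, at the right front. Origin: centre of its underside. A bystander.
- candle: tea light, 38 mm across, 15 mm tall, behind the drainer. Origin: centre of its underside. A bystander.
Mind the look-alikes: they are no part of the job. Of the things that look like the peeler, the larger one is meant.

How it is judged:
On the way, in this order (a step that is already met when the one before it is completed fails the run):
1. the peeler is lifted clear of the drainer in the gripper (height (world z) of peeler above 0.13 m and contact force between the fingers and peeler above 0.3 N), for 0.2 s.
2. the peeler, still held, is level (within 20 degrees) and down in the empty compartment (x of peeler in the frame of tray between -0.035 and 0.035 m and y of peeler in the frame of tray between -0.132 and 0.132 m and (y of peeler in the frame of fork above 0.045 m or y of peeler in the frame of fork below -0.045 m) and (y of peeler in the frame of spoon above 0.045 m or y of peeler in the frame of spoon below -0.045 m) and angle between the x axis of peeler and the x axis of tray, either way round below 0.4 rad and z of peeler in the frame of tray below 0.04 m and angle between peeler's own x axis and vertical between 1.22 and 1.92 rad and contact force between the fingers and peeler above 0.3 N), for 0.1 s.
At the end, for the whole second after the job is handed in: The peeler lies at rest, flat (within 7 degrees) and lengthwise (within 23 degrees), on the floor of the compartment that holds neither fork nor spoon (at least 45 mm to the side of either), its middle within 35 mm of the tray's middle along the tray; released (x of peeler in the frame of tray between -0.035 and 0.035 m and y of peeler in the frame of tray between -0.132 and 0.132 m and (y of peeler in the frame of fork above 0.045 m or y of peeler in the frame of fork below -0.045 m) and (y of peeler in the frame of spoon above 0.045 m or y of peeler in the frame of spoon below -0.045 m) and angle between the x axis of peeler and the x axis of tray, either way round below 0.4 rad and z of peeler in the frame of tray below 0.03 m and angle between peeler's own x axis and vertical between 1.45 and 1.69 rad and linear speed of peeler below 0.02 m/s); the robot touches nothing.
It fails at once if the drainer is tipped by 17 degrees or moved by more than 60 mm (angle between drainer's own z axis and vertical above 0.3 rad or distance of drainer from where it was at the start of the episode above 0.06 m).
It fails at once if the brush is moved by more than 60 mm (distance of brush from where it was at the start of the episode above 0.06 m).
It fails at once if the fork or the spoon is moved by more than 30 mm (distance of any of fork, spoon from where it was at the start of the episode above 0.03 m).
It fails at once if a bystander (mug, salt mill, flat tub, tea light) is moved by more than 40 mm (distance of any of mug, salt_mill, flat_tin, candle from where it was at the start of the episode above 0.04 m).
It also fails if it takes over 58 s, if anything falls off the work surface, if the arm or the gripper's body presses on something with over 40 N, if the wrist force passes 120 N, or if a joint passes its speed limit or range.

## Working session

There is one attempt and no reset: what is moved stays moved. The work goes in short steps, Python scripts to look and compute and a tool call to move; the robot and the scene stay as the last step left them, time stands still between calls to the robot, and variables do not carry over. Pictures are saved under pics/ and viewed, at most 10 in all, crops included, and the job is handed in when it is done.

Besides the shell and the picture viewer there is one more tool, called after "Emit:" by a JSON object that holds its "api" and its "payload", one argument or row to a line. send_rows: Moves the arm, as the interface text tells. Scaled input: -1 to 1 covers 30 cm each way for a shift and 2 pi rad each way for a turn. Its arguments: {"type":"object","properties":{"rows":{"type":"string"},"jaw":{"type":"number"},"force":{"type":"number"}},"required":["rows"]}

```bash
ls; mkdir -p pics
cat > h.py <<'E'
import numpy as np, cv2
from plant import sensors, eyes
from scipy.spatial.transform import Rotation as R
def cam(n):
    c=eyes.calibration(n); f=200/np.tan(np.radians(c["fov_y"])/2)
    return f,c["cx"],c["cy"],np.array(c["world_from_camera"])
def cloud(n,d):
    f,cx,cy,T=cam(n); v,u=np.mgrid[:400,:640]
    P=np.stack([(u-cx)/f*d,(v-cy)/f*d,d],-1)
    return P@T[:3,:3].T+T[:3,3]
def save(n,name):
    im,d=eyes.snapshot(n); cv2.imwrite(f"pics/{name}.png",im[...,::-1]); np.savez(f"{name}.npz",im=im,d=d,P=cloud(n,d)); return im,d
E
python3 - <<'E'
from h import *
s=sensors.get_state(); print(s)
for n in("scene","top","wrist"):
    im,d=save(n,n+"0"); f,cx,cy,T=cam(n); print(n,f,cx,cy,T.round(3).tolist(),(d>0).mean())
a=cv2.imread("pics/scene0.png");b=cv2.imread("pics/top0.png")
E
```

```text
pics
{'clock': 0.0, 'q': array([-1.26722011,  0.68998409, -0.19452862,  1.56633432,  0.15733229,
        0.90247488, -0.21510178]), 'qd': array([ 0.00056128,  0.00123198, -0.00013086,  0.00062504, -0.00072219,
        0.00038112,  0.00018421]), 'joint_torque': array([-1.32934406e-04, -5.27571988e+01, -1.26717590e+00, -1.53423786e+01,
       -5.26805513e-02,  6.57226512e-03,  1.76046556e-04]), 'tool_pos': array([0.16645336, 0.60178347, 0.23791292]), 'eef_rot': array([ 1.34423514e-01,  9.90923561e-01, -9.00944086e-04, -5.00255853e-05]), 'contact_force': array([-0.11581277, -0.00714397, -0.02888876]), 'moment': array([-0.0108903 , -0.02687932, -0.0033226 ]), 'finger_force': 0.0, 'opening': 1.0000226060876356}
scene 388.87458598484716 321.91194076042746 200.23797810921025 [[0.718, -0.29, 0.633, -0.295], [-0.696, -0.292, 0.656, -0.92], [-0.006, -0.911, -0.412, 0.616], [0.0, 0.0, 0.0, 1.0]] 0.9784765625
top 396.6976255960428 325.60599526687224 199.8110558565343 [[-0.005, -0.995, 0.099, 0.367], [-1.0, 0.005, -0.006, -0.092], [0.005, -0.099, -0.995, 1.407], [0.0, 0.0, 0.0, 1.0]] 0.99604296875
wrist 306.43143614022864 322.5397123353073 200.1967493792407 [[0.266, 0.917, 0.298, 0.089], [0.964, -0.252, -0.084, 0.625], [-0.002, 0.309, -0.951, 0.385], [0.0, 0.0, 0.0, 1.0]] 0.99611328125
```

View pics/scene0.png

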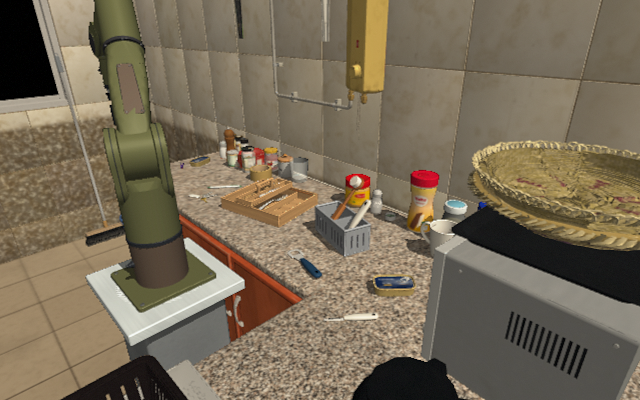

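View pics/top0.png

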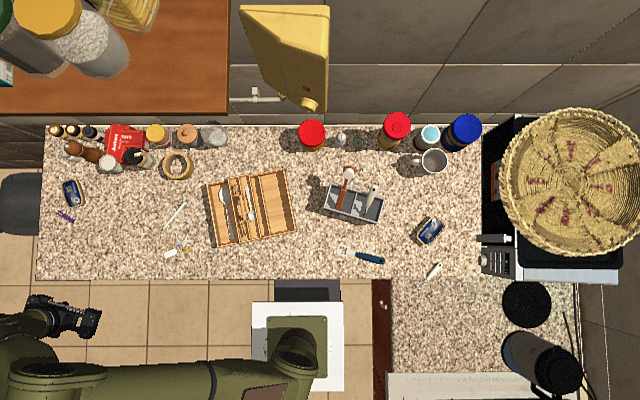

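The scene view shows the drainer at (343,227) with the white peeler at (360,212) and the brush at (350,195). A second white peeler-like tool lies on the worktop at (350,317). In the top view the drainer is at (353,203), the peeler at (371,197), the tray at (250,208) and the loose look-alike at (433,270).

Run:
```python
from h import *
z=np.load("top0.npz");im,P=z["im"],z["P"]
a=cv2.resize(im[160:260,195:395],None,fx=4,fy=4,interpolation=cv2.INTER_CUBIC)
cv2.imwrite("pics/crop.png",a[...,::-1])
# heights map coarse over tray and drainer
for v in range(170,250,5): print(v,[int(1000*P[v,u,2]) for u in range(205,300,5)])
print()
for v in range(165,226,4): print(v,[int(1000*P[v,u,2]) for u in range(318,386,4)])
for p in[(371,197),(347,175),(250,208)]: print(p,P[p[1],p[0]].round(3))
```

```text
170 [1, 0, 4, 0, 0, -4, 1, 5, -1, -1, -5, 1, 5, 43, 41, 35, -3, 1, 4]
175 [-5, 0, -4, 3, 0, 1, 0, 60, 62, 43, 32, 12, 6, 5, 5, 3, 35, -3, -1]
180 [2, -4, 0, 0, 46, 46, 47, 48, 51, 63, 3, 26, 5, 6, 8, 0, 40, 0, 2]
185 [-2, 35, 1, 8, 8, 50, 54, 61, 52, 62, 1407, 29, 3, 5, 7, 5, 9, 0, -6]
190 [2, 13, 4, 16, 13, 57, 61, 58, 54, 47, 0, 0, 2, 0, 4, 6, 8, 0, -1]
195 [3, 28, 2, 6, 1407, 62, 59, 92, 43, 49, 9, 1, 8, 5, 4, 6, 7, 1, -3]
200 [0, 43, 7, 7, 9, 1, 57, 95, 47, 51, 1, 1, 5, 2, 3, 7, 7, 48, -2]
205 [5, 37, -1, 0, 17, 4, 46, 98, 46, 57, 55, 0, 18, 1, 6, 3, 0, 43, 1]
210 [0, 0, 1, 1, 5, 6, 45, 48, 57, 59, 63, 4, 30, 7, 11, 11, 6, 7, 0]
215 [5, 2, 15, 7, 2, 1, 53, 64, 94, 53, 52, -1, 4, 4, 6, 8, 0, 6, 1]
220 [-1, -1, 22, 3, 8, 7, 62, 46, 51, 57, 57, 8, 6, 0, 2, 3, 8, 6, 3]
225 [-2, 5, 29, 1, 4, 11, 4, 61, 46, 51, 44, 0, 5, 7, 3, 5, 5, 4, 43]
230 [2, 2, 47, 8, 3, 10, 5, 51, 59, 43, 49, 48, 2, 14, 4, 4, 4, 37, 45]
235 [-3, 0, 43, 3, 7, 7, 9, 49, 45, 52, 50, 66, 37, 46, 46, -8, -2, -2, -3]
240 [-1, 2, -4, 6, 9, 3, 4, 57, 45, 68, -2, 0, -1, 0, -1, -2, -2, 3, -1]
245 [-4, -1, 1, 43, 41, -2, -
[... 480 characters left out ...]
, 137, -6, 6]
193 [-2, -8, -3, 4, 1, 3, 82, 0, 2, 12, 41, 74, 93, 114, 117, 1, 0]
197 [-1, -2, 85, 8, 8, 64, 74, -1, 6, 1407, 8, 1, -1, 99, 66, 87, 86]
201 [-3, 0, 90, 3, -1, 49, 57, 0, 4, 79, 2, 4, 76, 87, 2, 0, 83]
205 [1, -2, 3, 0, 5, 37, 1, 6, 3, 4, 6, 2, 65, 7, -1, 0, 92]
209 [5, -1, 31, 82, 89, 21, -1, 6, 3, 0, 0, 3, 38, 11, 2, 26, 1]
213 [-7, 3, 4, 4, 1, 10, 83, 87, 76, 7, 4, 20, 8, 1, 3, 61, 2]
217 [-3, 0, 0, 1, 1, 0, -2, 5, 3, 57, 87, 86, 4, 0, 6, 84, -1]
221 [3, 1, 1, 0, 2, 0, -2, 1, -4, 0, -3, -1, 22, 86, 82, 88, 1]
225 [-3, -3, 2, -2, 6, -2, 1407, -2, 0, 2, -2, -1, 4, 3, 0, 1407, 0]
(371, 197) [ 0.505 -0.25   0.106]
(347, 175) [ 0.569 -0.168  0.164]
(250, 208) [0.474 0.156 0.062]
```

View pics/crop.png

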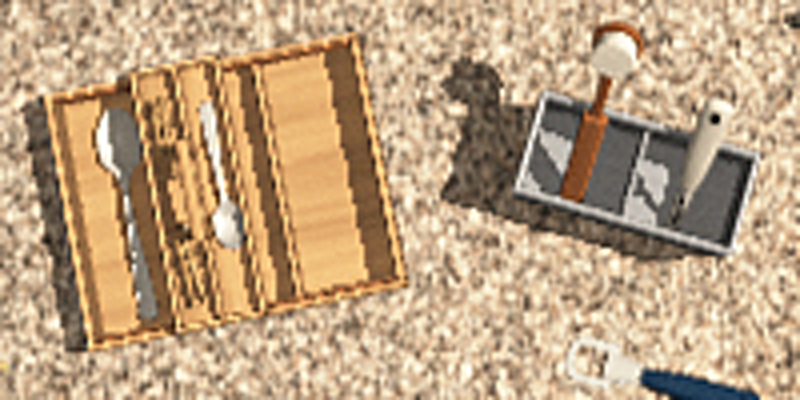

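Things that could be taken for the peeler are the white tool in the drainer (top view 371,197), the white one on the worktop (433,270), and the blue-handled one with a white head (365,257). The one in the drainer is meant. The close crop shows its pale handle with a black hang hole at crop (715,118). The spoon is in the +y compartment, the top tray is over the middle, and the −y compartment is open and empty. I'll move to a viewpoint between the tray and the drainer.

Emit:
{"api": "send_rows", "payload": {
  "rows": "-0.737 -0.89 -0.1 0;-0.737 -0.89 -0.1 0;-0.737 -0.89 -0.1 0;-0.737 -0.89 -0.1 0;-0.737 -0.89 -0.1 0;-0.737 -0.89 -0.1 0;-0.737 -0.89 -0.1 0;-0.737 -0.89 -0.1 0;-0.737 -0.89 -0.1 0",
  "jaw": -1
}}

```text
clock: 0.9
tool_pos: [0.3103, 0.2797, 0.2688]
eef_rot: [0.138, 0.99, -0.002, 0.0]
contact_force: [0.5, 0.0, 0.2]
opening: 0.996
finger_force: 0.0
```

Emit:
{"api": "send_rows", "payload": {
  "rows": "-0.737 -0.89 -0.1 0;-0.737 -0.89 -0.1 0;-0.737 -0.89 -0.1 0;-0.737 -0.89 -0.1 0;-0.737 -0.89 -0.1 0;-0.737 -0.89 -0.1 0;-0.737 -0.89 -0.1 0;-0.737 -0.89 -0.1 0;-0.737 -0.89 -0.1 0;-0.737 -0.89 -0.1 0"
}}

```text
clock: 1.73
tool_pos: [0.4518, -0.0348, 0.2987]
eef_rot: [0.139, 0.99, -0.001, 0.001]
contact_force: [-0.1, -0.7, -0.5]
opening: 1.0
finger_force: 0.0
```

Run:
```python
from h import *
s=sensors.get_state(); print(s["clock"],s["tool_pos"],s["eef_rot"],s["q"].round(2))
im,d=save("wrist","w1")
```

```text
1.7333 [ 0.45181892 -0.03480075  0.29872919] [ 1.38651188e-01  9.90340672e-01 -7.80402133e-04  7.69539535e-04] [ 0.12  0.38 -0.21  1.98  0.11  0.79  1.14]
```

View pics/w1.png

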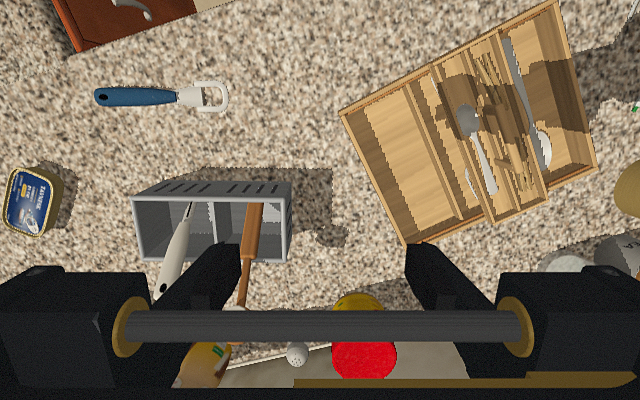

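The wrist view shows the empty compartment at about (385,165), the fork under the top tray at (470,180) and the spoon at (530,120). The drainer is at (212,222) and the peeler handle runs from (188,225) to (163,295).

```bash
cat >> h.py <<'E'
def ray(n,u,v,z,c=None):
    f,cx,cy,T=c or cam(n); r=T[:3,:3]@np.array([(u-cx)/f,(v-cy)/f,1]); return T[:3,3]+r*(z-T[2,3])/r[2]
E
python3 - <<'E'
from h import *
c=cam("wrist")
z=np.load("w1.npz");im,P=z["im"].astype(int),z["P"]
print("tray corners",[ray("wrist",u,v,.044,c)[:2].round(3).tolist() for u,v in[(340,111),(404,245),(557,1),(597,167)]])
v,u=np.mgrid[:400,:640]
# depth based tray: wood coloured points at rim height
hsv=cv2.cvtColor(z["im"],cv2.COLOR_RGB2HSV).astype(int)
for nm in("w1","top0"):
    q=np.load(nm+".npz");X=q["P"];h=cv2.cvtColor(q["im"],cv2.COLOR_RGB2HSV)
    m=(X[...,2]>.034)&(X[...,2]<.05)&(h[...,1]>90)&(abs(X[...,0]-.475)<.17)&(abs(X[...,1]-.14)<.2)
    m=cv2.morphologyEx(m.astype(np.uint8),cv2.MORPH_CLOSE,np.ones((3,3)))>0
    print(nm,m.sum(),"tray rect",cv2.minAreaRect(X[m][:,:2].astype(np.float32)))
    b=(X[...,2]>.089)&(X[...,2]<.105)&(abs(X[...,0]-.475)<.15)&(abs(X[...,1]-.14)<.2)
    if b.sum()>3: print("bar",b.sum(),np.median(X[b],0).round(3),cv2.minAreaRect(X[b][:,:2].astype(np.float32)))
    r=(X[...,2]>.075)&(X[...,2]<.092)&(abs(X[...,0]-.5)<.12)&(abs(X[...,1]+.21)<.16)&(h[...,1]<50)
    print("drainer",r.sum(),cv2.minAreaRect(X[r][:,:2].astype(np.float32)))
    p=(X[...,2]>.09)&(X[...,2]<.15)&(abs(X[...,0]-.52)<.09)&(abs(X[...,1]+.25)<.04)&(q["im"].min(-1)>110)
    n,l,st,_=cv2.connectedComponentsWithStats(p.astype(np.uint8)); k=1+st[1:,4].argmax(); Q=X[l==k]
    mu=Q.mean(0); d=np.linalg.svd(Q-mu)[2][0]; d*=np.sign(d[2])
    print("peeler",len(Q),mu.round(3),d.round(3),"tilt",np.degrees(np.arccos(d[2])),"yaw",np.degrees(np.arctan2(d[1],d[0])),Q[Q[:,2].argmax()].round(3), st[k])
E
```

```text
tray corners [[0.391, 0.009], [0.596, 0.051], [0.341, 0.277], [0.552, 0.32]]
w1 8931 tray rect ((0.4716540277004242, 0.16473060846328735), (0.2415875792503357, 0.31747573614120483), 7.608798503875732)
bar 830 [0.467 0.18  0.098] ((0.4697067141532898, 0.18181663751602173), (0.08563067018985748, 0.010259092785418034), 12.094510078430176)
drainer 2594 ((0.4851115047931671, -0.18878981471061707), (0.19314716756343842, 0.09034302830696106), 73.80980682373047)
peeler 710 [ 0.512 -0.246  0.113] [ 0.599 -0.269  0.754] tilt 41.052938699954154 yaw -24.17753767972649 [ 0.532 -0.259  0.139] [153 246  30  54 710]
top0 1458 tray rect ((0.4654625654220581, 0.11182105541229248), (0.27189138531684875, 0.362691193819046), 11.193463325500488)
bar 82 [0.475 0.177 0.097] ((0.4763600826263428, 0.17738206684589386), (0.08477551490068436, 0.009906845167279243), 11.940765380859375)
drainer 292 ((0.48951590061187744, -0.19454780220985413), (0.1921868771314621, 0.091768778860569), 73.25045013427734)
peeler 91 [ 0.52  -0.254  0.119] [ 0.657 -0.143  0.74 ] tilt 42.27796142025145 yaw -12.231492938642726 [ 0.537 -0.259  0.141] [368 184  10  17  91]
```

```bash
cat > m.py <<'E'
from h import *
s=sensors.get_state(); print(s["clock"],s["tool_pos"].round(4),s["eef_rot"].round(4))
im,d=save("wrist","w2"); c=cam("wrist")
X=np.load("w2.npz")["P"]; h=cv2.cvtColor(im,cv2.COLOR_RGB2HSV)
b=(X[...,2]>.089)&(X[...,2]<.105)&(abs(X[...,0]-.475)<.15)&(abs(X[...,1]-.14)<.2)
print("bar",cv2.minAreaRect(X[b][:,:2].astype(np.float32)))
r=(X[...,2]>.075)&(X[...,2]<.092)&(abs(X[...,0]-.5)<.12)&(abs(X[...,1]+.21)<.16)&(h[...,1]<50)
print("drainer",cv2.minAreaRect(X[r][:,:2].astype(np.float32)))
p=(X[...,2]>.09)&(X[...,2]<.15)&(abs(X[...,0]-.52)<.09)&(abs(X[...,1]+.25)<.04)&(im.min(-1)>110)&(h[...,1]<60)
n,l,st,_=cv2.connectedComponentsWithStats(p.astype(np.uint8)); k=1+st[1:,4].argmax(); Q=X[l==k]
# axis in height slices
for a in np.arange(.092,.15,.008):
    w=Q[(Q[:,2]>=a)&(Q[:,2]<a+.008)]
    if len(w)>5: print(round(a+.004,3),len(w),w.mean(0).round(4),"x",np.percentile(w[:,0],[5,95]).round(3),"y",np.percentile(w[:,1],[5,95]).round(3))
print([ray("wrist",u,v,.044,c)[:2].round(3).tolist() for u,v in[(340,111),(404,245),(557,1),(597,167)]])
E
python3 m.py
```

```text
1.7833 [ 0.4508 -0.0319  0.2985] [ 1.368e-01  9.906e-01 -1.000e-04  0.000e+00]
bar ((0.47031229734420776, 0.18058396875858307), (0.0852392241358757, 0.010245336219668388), 11.794384002685547)
drainer ((0.48597392439842224, -0.18992014229297638), (0.1927335113286972, 0.09117688983678818), 73.25643157958984)
0.096 119 [ 0.4987 -0.2421  0.0961] x [0.494 0.504] y [-0.252 -0.235]
0.104 129 [ 0.5051 -0.2442  0.1039] x [0.501 0.51 ] y [-0.255 -0.236]
0.112 139 [ 0.5115 -0.2459  0.1121] x [0.507 0.516] y [-0.256 -0.237]
0.12 153 [ 0.5183 -0.2474  0.1202] x [0.514 0.523] y [-0.258 -0.239]
0.128 106 [ 0.524  -0.2509  0.1275] x [0.52  0.528] y [-0.261 -0.241]
0.136 71 [ 0.5301 -0.2556  0.1362] x [0.527 0.533] y [-0.261 -0.249]
[[0.39, 0.011], [0.595, 0.053], [0.339, 0.279], [0.55, 0.322]]
```

Emit:
{"api": "send_rows", "payload": {
  "rows": "-0.217 -0.66 0.16 0;-0.217 -0.66 0.16 0;-0.217 -0.66 0.16 0;-0.217 -0.66 0.16 0;-0.217 -0.66 0.16 0;-0.217 -0.66 0.16 0;-0.217 -0.66 0.16 0;-0.217 -0.66 0.16 0;-0.217 -0.66 0.16 0;-0.217 -0.66 0.16 0"
}}

```text
clock: 2.67
tool_pos: [0.4611, -0.2355, 0.2511]
eef_rot: [0.132, 0.991, 0.001, 0.0]
contact_force: [-0.5, -0.1, -0.8]
opening: 1.003
finger_force: 0.0
```

```bash
sed -i 's/^print("bar.*//' m.py; python3 m.py
```

```text
2.6667 [ 0.4611 -0.2355  0.2511] [1.323e-01 9.912e-01 6.000e-04 2.000e-04]
drainer ((0.48622927069664, -0.19304701685905457), (0.19281186163425446, 0.09155600517988205), 73.1895980834961)
0.096 171 [ 0.4982 -0.2461  0.096 ] x [0.494 0.502] y [-0.257 -0.237]
0.104 196 [ 0.5045 -0.2479  0.1042] x [0.5  0.51] y [-0.258 -0.239]
0.112 192 [ 0.511  -0.2499  0.1121] x [0.507 0.516] y [-0.26  -0.241]
0.12 216 [ 0.5172 -0.2518  0.1199] x [0.513 0.523] y [-0.262 -0.242]
0.128 203 [ 0.5239 -0.254   0.1275] x [0.519 0.53 ] y [-0.265 -0.244]
0.136 261 [ 0.5322 -0.2557  0.1366] x [0.527 0.539] y [-0.265 -0.246]
0.144 14 [ 0.5346 -0.2563  0.1403] x [0.533 0.536] y [-0.26  -0.253]
[[0.399, -0.198], [0.579, -0.159], [0.353, 0.038], [0.539, 0.078]]
```

View pics/w2.png

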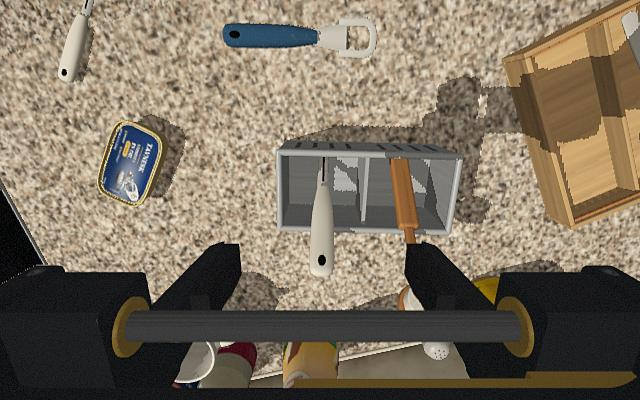

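The close view shows the peeler handle from (322,180) to its hang hole at (321,261), centred between the fingers. The brush head lies near the right-hand finger, so I need its height and clearance from the gripper body.

Run:
```python
from h import *
ims=[]
for n in("top","scene"):
    im,d=save(n,n+"1"); X=np.load(n+"1.npz")["P"]
    h=cv2.cvtColor(im,cv2.COLOR_RGB2HSV)
    for nm in (n+"0",n+"1"):
        X=np.load(nm+".npz")["P"]
        m=(X[...,2]>.11)&(X[...,2]<.2)&(abs(X[...,0]-.56)<.06)&(abs(X[...,1]+.17)<.045)
        Q=X[m]; print(nm,len(Q))
        for a in np.arange(.11,.2,.01):
            w=Q[(Q[:,2]>=a)&(Q[:,2]<a+.01)]
            if len(w)>3: print(round(a,3),len(w),w.min(0).round(3),w.max(0).round(3))
```

```text
top0 167
0.11 9 [ 0.544 -0.167  0.111] [ 0.557 -0.161  0.12 ]
0.12 8 [ 0.55 -0.17  0.12] [ 0.565 -0.164  0.13 ]
0.13 4 [ 0.558 -0.17   0.131] [ 0.562 -0.163  0.134]
0.15 13 [ 0.56  -0.194  0.152] [ 0.593 -0.156  0.16 ]
0.16 63 [ 0.56  -0.194  0.16 ] [ 0.602 -0.155  0.17 ]
0.17 60 [ 0.565 -0.187  0.17 ] [ 0.6   -0.155  0.179]
0.18 10 [ 0.573 -0.183  0.18 ] [ 0.586 -0.164  0.182]
top1 165
0.11 7 [ 0.544 -0.164  0.111] [ 0.557 -0.161  0.118]
0.12 11 [ 0.55  -0.17   0.121] [ 0.562 -0.164  0.13 ]
0.15 12 [ 0.56  -0.194  0.152] [ 0.593 -0.156  0.16 ]
0.16 68 [ 0.56  -0.194  0.16 ] [ 0.602 -0.155  0.17 ]
0.17 64 [ 0.567 -0.19   0.17 ] [ 0.597 -0.155  0.18 ]
scene0 186
0.11 13 [ 0.54 -0.17  0.11] [ 0.552 -0.16   0.12 ]
0.12 14 [ 0.547 -0.172  0.12 ] [ 0.562 -0.163  0.129]
0.13 12 [ 0.556 -0.176  0.131] [ 0.566 -0.165  0.138]
0.14 20 [ 0.563 -0.193  0.14 ] [ 0.575 -0.16   0.15 ]
0.15 33 [ 0.555 -0.194  0.15 ] [ 0.585 -0.155  0.159]
0.16 54 [ 0.555 -0.193  0.16 ] [ 0.593 -0.154  0.17 ]
0.17 39 [ 0.563 -0.187  0.17 ] [ 0.592 -0.154  0.18 ]
scene1 187
0.11 15 [ 0.54 -0.17  0.11] [ 0.554 -0.158  0.12 ]
0.12 14 [ 0.548 -0.172  0.12 ] [ 0.565 -0.161  0.13 ]
0.13 13 [ 0.558 -0.174  0.13 ] [ 0.568 -0.165  0.139]
0.14 18 [ 0.564 -0.19   0.141] [ 0.576 -0.163  0.15 ]
0.15 36 [ 0.555 -0.195  0.15 ] [ 0.582 -0.154  0.16 ]
0.16 51 [ 0.558 -0.195  0.16 ] [ 0.593 -0.156  0.169]
0.17 38 [ 0.565 -0.186  0.17 ] [ 0.592 -0.153  0.18 ]
```

Run:
```python
from h import *
Q=[]
for n in("top0","top1","scene0","scene1"):
    X=np.load(n+".npz")["P"]; m=(X[...,2]>.11)&(X[...,2]<.2)&(abs(X[...,0]-.56)<.06)&(abs(X[...,1]+.17)<.045); Q.append(X[m])
Q=np.vstack(Q); y0=np.radians(-15.9); d=np.array([np.cos(y0),np.sin(y0)])
p57=np.array([.526,-.254]); 
for x in(45,50,55,60,65,70):
    p=p57+(x-57)*.00064*d; zm=.116+(x-57)*.000766
    out=[]
    for dl in(0,5,10,15,20):
        a=y0+np.radians(dl); ex=np.array([np.cos(a),np.sin(a)]); ey=np.array([-ex[1],ex[0]])
        r=Q[:,:2]-p; A=r@ex;B=r@ey
        inn=(A<.0375+.004)&(B<.0935+.004)
        out.append((dl,round(Q[inn,2].max() if inn.any() else 0,3), round(A[(B<.0975)&(Q[:,2]>.14)].min(),3)))
    print(x,"mid z",round(zm,4),"body z if 10mm above tip",round(zm-.010+.064,4),out)
```

```text
45 mid z 0.1068 body z if 10mm above tip 0.1608 [(0, np.float64(0.182), np.float64(0.013)), (5, np.float64(0.182), np.float64(0.021)), (10, np.float64(0.175), np.float64(0.028)), (15, np.float64(0.17), np.float64(0.035)), (20, np.float64(0.158), np.float64(0.041))]
50 mid z 0.1106 body z if 10mm above tip 0.1646 [(0, np.float64(0.182), np.float64(0.01)), (5, np.float64(0.182), np.float64(0.018)), (10, np.float64(0.179), np.float64(0.025)), (15, np.float64(0.17), np.float64(0.032)), (20, np.float64(0.162), np.float64(0.038))]
55 mid z 0.1145 body z if 10mm above tip 0.1685 [(0, np.float64(0.182), np.float64(0.006)), (5, np.float64(0.182), np.float64(0.014)), (10, np.float64(0.18), np.float64(0.022)), (15, np.float64(0.175), np.float64(0.029)), (20, np.float64(0.17), np.float64(0.035))]
60 mid z 0.1183 body z if 10mm above tip 0.1723 [(0, np.float64(0.182), np.float64(0.003)), (5, np.float64(0.182), np.float64(0.011)), (10, np.float64(0.182), np.float64(0.019)), (15, np.float64(0.179), np.float64(0.026)), (20, np.float64(0.172), np.float64(0.032))]
65 mid z 0.1221 body z if 10mm above tip 0.1761 [(0, np.float64(0.182), np.float64(-0.0)), (5, np.float64(0.182), np.float64(0.008)), (10, np.float64(0.182), np.float64(0.015)), (15, np.float64(0.18), np.float64(0.022)), (20, np.float64(0.175), np.float64(0.029))]
70 mid z 0.126 body z if 10mm above tip 0.18 [(0, np.float64(0.182), np.float64(-0.003)), (5, np.float64(0.182), np.float64(0.005)), (10, np.float64(0.182), np.float64(0.012)), (15, np.float64(0.182), np.float64(0.019)), (20, np.float64(0.179), np.float64(0.026))]
```

Emit:
{"api": "send_rows", "payload": {
  "rows": "-0.246 0 0.1 0;-0.246 0 0.3 0;-0.246 0 0.3 0;-0.246 0 0.3 0;-0.246 0 0.3 0;-0.246 0 0.3 0;-0.246 0 0.3 0"
}}

```text
clock: 3.4
tool_pos: [0.5319, -0.2583, 0.1634]
eef_rot: [0.135, 0.991, -0.001, 0.002]
contact_force: [0.1, 0.9, 0.8]
opening: 0.999
finger_force: 0.0
```

```bash
python3 m.py
python3 - <<'E'
import cv2
a=cv2.imread("pics/w2.png"); cv2.imwrite("pics/w2c.png",cv2.resize(a[150:350,180:460],None,fx=2,fy=2))
E
```

```text
3.4 [ 0.5319 -0.2583  0.1634] [ 1.346e-01  9.909e-01 -6.000e-04  1.700e-03]
drainer ((0.48632577061653137, -0.19243939220905304), (0.19349993765354156, 0.09128748625516891), 73.32154083251953)
0.096 347 [ 0.4983 -0.2453  0.096 ] x [0.494 0.503] y [-0.256 -0.236]
0.104 392 [ 0.5046 -0.2467  0.1039] x [0.5  0.51] y [-0.257 -0.238]
0.112 412 [ 0.5112 -0.2483  0.1122] x [0.507 0.517] y [-0.258 -0.24 ]
0.12 442 [ 0.5175 -0.2506  0.1201] x [0.513 0.522] y [-0.26  -0.241]
0.128 414 [ 0.5241 -0.2521  0.1276] x [0.519 0.53 ] y [-0.263 -0.243]
0.136 607 [ 0.5323 -0.2549  0.1367] x [0.527 0.539] y [-0.264 -0.245]
0.144 44 [ 0.5348 -0.2554  0.1405] x [0.532 0.537] y [-0.26  -0.252]
[[0.466, -0.224], [0.603, -0.195], [0.433, -0.047], [0.573, -0.017]]
```

View pics/w2c.png

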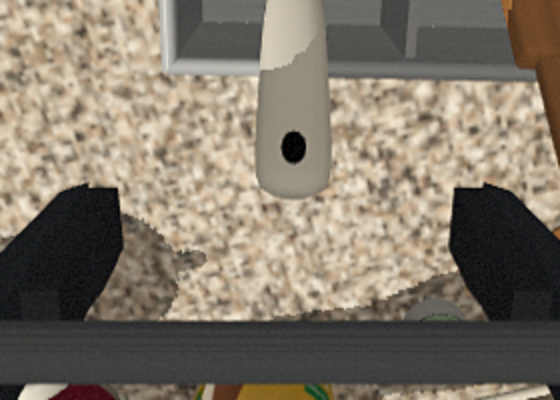

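Emit:
{"api": "send_rows", "payload": {
  "rows": "0 0.01 0.05 0;0 0.01 0.1 0;0 0.01 0.12 0;0 0.01 0.143 0;0 0.01 0.143 0;0 0.01 0.143 0"
}}

```text
clock: 3.95
tool_pos: [0.5325, -0.2553, 0.1185]
eef_rot: [0.135, 0.991, -0.0, 0.0]
contact_force: [1.0, -0.3, 0.6]
opening: 1.002
finger_force: 0.0
```

Run:
```python
from h import *
s=sensors.get_state(); print(s["tool_pos"].round(4),s["contact_force"].round(2))
X0=np.load("top0.npz")["P"]; im,d=save("top","top2"); X=np.load("top2.npz")["P"]
m=(X[...,2]>.14)&(X[...,2]<.185)&(abs(X[...,0]-.58)<.05)&(abs(X[...,1]+.17)<.03)
print(m.sum(),X[m].mean(0) if m.any() else 0)
```

```text
[ 0.5325 -0.2553  0.1185] [ 1.01 -0.33  0.56]
70 [ 0.58216316 -0.16406283  0.16935012]
```

Emit:
{"api": "send_rows", "payload": {
  "rows": "0 0 0 0;0 0 0 0;0 0 0 0;0 0 0 0;0 0 0 0;0 0 0 0;0 0 0 0;0 0 0 0",
  "jaw": 1,
  "force": 20
}}

```text
clock: 4.67
tool_pos: [0.5324, -0.2551, 0.1178]
eef_rot: [0.134, 0.991, 0.0, -0.0]
contact_force: [1.2, 0.4, 0.1]
opening: 0.42
finger_force: 0.0
```

Emit:
{"api": "send_rows", "payload": {
  "rows": "0 0 0 0;0 0 0 0;0 0 0 0;0 0 0 0;0 0 0 0;0 0 0 0;0 0 0 0"
}}

```text
clock: 5.25
tool_pos: [0.5324, -0.255, 0.1178]
eef_rot: [0.134, 0.991, 0.0, -0.0]
contact_force: [0.3, -0.4, -0.5]
opening: 0.235
finger_force: 19.9
```

Emit:
{"api": "send_rows", "payload": {
  "rows": "0 0 -0.03 0;0 0 -0.07 0;0 0 -0.12 0;0 0 -0.18 0;0 0 -0.25 0;0 0 -0.32 0;0 0 -0.4 0;0 0 -0.48 0;0 0 -0.55 0;0 0 -0.6 0"
}}

```text
clock: 6.08
tool_pos: [0.5327, -0.2552, 0.3006]
eef_rot: [0.135, 0.991, -0.0, 0.001]
contact_force: [1.4, 0.4, -0.9]
opening: 0.24
finger_force: 20.0
```

Run:
```python
from h import *
s=sensors.get_state(); print(s["tool_pos"].round(4),s["contact_force"].round(2),s["opening"],s["finger_force"],s["q"].round(2))
im,d=save("scene","s2"); cv2.imwrite("pics/s2c.png",cv2.resize(im[120:270,260:460],None,fx=3,fy=3)[...,::-1])
```

```text
[ 0.5327 -0.2552  0.3006] [ 1.37  0.43 -0.94] 0.23990419050043635 19.978858897229657 [ 0.48  0.57 -0.19  1.6   0.13  0.98  1.55]
```

View pics/s2c.png

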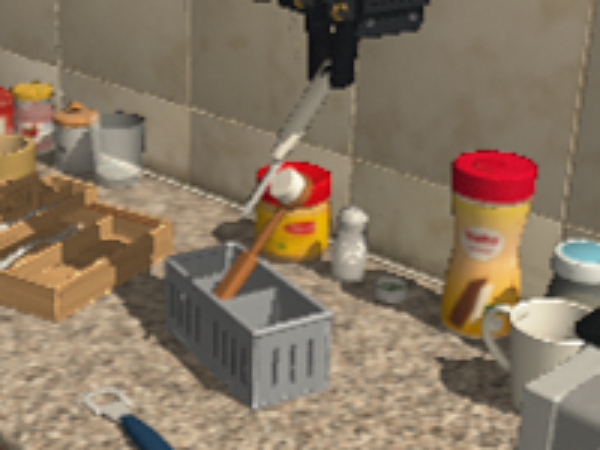

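The peeler is held at the same lean and the brush hasn't moved. I'll carry it over to the empty compartment, turning to the tray's yaw on the way.

Emit:
{"api": "send_rows", "payload": {
  "rows": "0.467 1 0 -0.0756;0.467 1 0 -0.0756;0.467 1 0 -0.0756;0.467 1 0 -0.0756;0.467 1 0 -0.0756;0.467 1 0 -0.0756;0.467 1 0 -0.0756;0.467 1 0 -0.0756;0.467 1 0 -0.0756;0.467 1 0 -0.0756"
}}

```text
clock: 6.97
tool_pos: [0.4764, 0.0742, 0.2979]
eef_rot: [-0.106, 0.994, 0.0, -0.0]
contact_force: [-0.0, -0.3, -0.7]
opening: 0.235
finger_force: 20.0
```

Emit:
{"api": "send_rows", "payload": {
  "rows": "0 0 0 0;0 0 0 0;0 0 0 0"
}}

```text
clock: 7.22
tool_pos: [0.4775, 0.0695, 0.2976]
eef_rot: [-0.101, 0.995, -0.0, -0.0]
contact_force: [0.7, -0.7, 0.2]
opening: 0.239
finger_force: 20.0
```

Run:
```python
from h import *
c=cam("top")
cr=np.array([(45,97),(358,37),(407,285),(88,348)])/4+[195,160]
W=np.array([ray("top",u,v,.044,c)[:2] for u,v in cr]); print("top corners",W.round(3).tolist(),W.mean(0).round(4))
s=sensors.get_state(); print(s["clock"],s["tool_pos"].round(4),s["eef_rot"].round(4),s["contact_force"].round(2),s["opening"])
im,d=save("wrist","w3")
```

```text
top corners [[0.559, 0.312], [0.61, 0.042], [0.395, -0.001], [0.343, 0.27]] [0.4764 0.1558]
7.2167 [0.4775 0.0695 0.2976] [-1.008e-01  9.949e-01 -4.000e-04 -2.000e-04] [ 0.73 -0.71  0.21] 0.23937431915642188
```

View pics/w3.png

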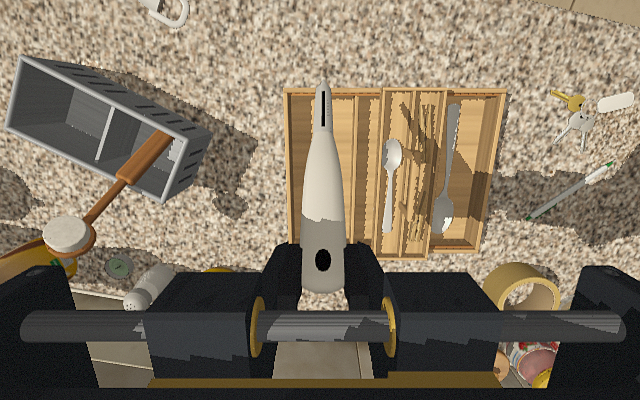

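The wrist view shows the tray squared up, with its near rim corners at (285,89) and (507,89). The peeler is aligned with the tool, its blade tip at (323,85), and the top tray is clear of the left-hand compartment.

Run:
```python
from h import *
c=cam("wrist")
A,B,C=[ray("wrist",u,v,.044,c)[:2] for u,v in((285,88),(507,88.5),(477.5,255))]
print(A.round(4),B.round(4),C.round(4),np.linalg.norm(A-B),np.linalg.norm(C-B), np.degrees(np.arctan2(*(B-A)[::-1])),np.degrees(np.arctan2(*(C-B)[::-1])),"ctr",((A+C)/2).round(4))
z=np.load("w3.npz");X=z["P"]
b=(X[...,2]>.089)&(X[...,2]<.105)&(abs(X[...,0]-.475)<.06)&(abs(X[...,1]-.18)<.03); print("bar",cv2.minAreaRect(X[b][:,:2].astype(np.float32)),X[b][:,2].max())
# tray rim points columns 285..510 rows 80..260
h=cv2.cvtColor(z["im"],cv2.COLOR_RGB2HSV)
t=np.radians(11.8);ex=np.array([np.cos(t),np.sin(t)]);ey=np.array([-ex[1],ex[0]]);ctr=np.array([.472,.161])
r=X[...,:2]-ctr; a=r@ex; y=r@ey; Z=X[...,2]
for nm,m,v in(("near",(abs(Z-.044)<.006)&(a<-.09)&(a>-.14)&(abs(y)<.12)&(h[...,1]>80),a),("right +y",(abs(Z-.044)<.006)&(y>.11)&(y<.16)&(abs(a)<.09)&(h[...,1]>80),y),("left -y",(abs(Z-.044)<.006)&(y<-.11)&(y>-.16)&(a<.05)&(a>-.09)&(h[...,1]>80),y)):
    print(nm,m.sum(),np.percentile(v[m],[3,50,97]).round(4))
s=sensors.get_state();p=(s["tool_pos"][:2]-ctr);print("tcp in tray",p@ex,p@ey)
# peeler blade tip
m=(z["im"].min(-1)>0)&(Z>.12)&(abs(y+.09)<.03)&(a<.1)&(abs(X[...,1]-.07)<.06); 
Q=X[m];print(len(Q)); 
for zz in np.arange(.15,.32,.02):
    w=(Q[:,2]>zz)&(Q[:,2]<zz+.01)
    if w.sum()>3: print(round(zz+.005,3),w.sum(),((Q[w][:,:2]-ctr)@ex).mean().round(4),((Q[w][:,:2]-ctr)@ey).mean().round(4))
```

```text
[0.3931 0.0065] [0.3387 0.2737] [0.5623 0.3191] 0.27263189238587776 0.22818747149643087 101.51278859798911 11.482297436903687 ctr [0.4777 0.1628]
bar ((0.47193437814712524, 0.17923280596733093), (0.08506420999765396, 0.010481270961463451), 11.44075870513916) 0.10149715289237282
near 1188 [-0.1086 -0.1034 -0.092 ]
right +y 906 [0.1303 0.1319 0.1363]
left -y 516 [-0.1384 -0.1354 -0.1327]
tcp in tray -0.01333260669378684 -0.09043709355626248
36575
0.195 159 -0.0997 -0.0886
0.215 194 -0.0841 -0.0886
0.235 52 -0.0732 -0.0881
0.255 380 -0.0631 -0.0887
0.275 723 -0.0481 -0.0887
0.295 1000 -0.0314 -0.0888
0.315 2067 -0.0167 -0.0889
```

Emit:
{"api": "send_rows", "payload": {
  "rows": "-0.075 -0.007 0 0;-0.075 -0.007 0.12 0;-0.075 -0.007 0.24 0;-0.075 -0.007 0.36 0;-0.075 -0.007 0.45 0;-0.075 -0.007 0.5 0;-0.075 -0.007 0.527 0;-0.075 -0.007 0.527 0;-0.075 -0.007 0.527 0;-0.075 -0.007 0.527 0",
  "force": 12
}}

```text
clock: 8.1
tool_pos: [0.5007, 0.0739, 0.1408]
eef_rot: [-0.102, 0.995, 0.0, 0.001]
contact_force: [-0.2, 0.0, -1.1]
opening: 0.239
finger_force: 12.0
```

```bash
cat > t.py <<'E'
from h import *
t=np.radians(11.6);ex=np.array([np.cos(t),np.sin(t)]);ey=np.array([-ex[1],ex[0]]);C=np.array([.4765,.1605])
s=sensors.get_state();p=s["tool_pos"][:2]-C;print(s["clock"],"tcp tray",(p@ex).round(4),(p@ey).round(4),s["tool_pos"][2].round(4),"F",s["contact_force"].round(2),s["opening"].round(3),s["finger_force"])
im,d=save("wrist","w4"); X=np.load("w4.npz")["P"]; r=X[...,:2]-C; a=r@ex;y=r@ey;Z=X[...,2]
m=(abs(y+.09)<.014)&(Z>.022)&(a>-.105)&(a<.1)&(im.min(-1)>60)&(np.ptp(im.astype(int),-1)<70)
for lo in np.arange(-.11,.1,.015):
    w=m&(a>=lo)&(a<lo+.015)
    if w.sum()>5: print(round(lo+.0075,4),w.sum(),np.median(Z[w]).round(4),np.median(y[w]).round(4))
E
python3 t.py
```

```text
Traceback (most recent call last):
  File "t.py", line 3, in <module>
    s=sensors.get_state();p=s["tool_pos"][:2]-C;print(s["clock"],"tcp tray",(p@ex).round(4),(p@ey).round(4),s["tool_pos"][2].round(4),"F",s["contact_force"].round(2),s["opening"].round(3),s["finger_force"])
                                                                                                                                                                      ^^^^^^^^^^^^^^^^^^
AttributeError: 'float' object has no attribute 'round'
```

Emit:
{"api": "send_rows", "payload": {
  "rows": "0 0 0.04 0;0 0 0.07 0;0 0 0.085 0;-0.017 0 0.097 0;-0.034 0 0.112 0;-0.052 0 0.13 0;-0.069 0 0.15 0;-0.083 0 0.168 0;-0.096 0 0.184 0;-0.119 0 0.221 0"
}}

```text
clock: 8.93
tool_pos: [0.535, 0.0812, 0.0733]
eef_rot: [-0.102, 0.995, -0.0, 0.0]
contact_force: [0.6, 0.7, 0.1]
opening: 0.239
finger_force: 12.0
```

```bash
sed -i 's/s\["opening"\].round(3)/s["opening"]/' t.py; python3 t.py
```

```text
8.9333 tcp tray 0.0414 -0.0895 0.0733 F [0.59 0.69 0.12] 0.2388577337507386 11.999917695648037
-0.0575 347 0.0248 -0.0866
-0.0425 1137 0.043 -0.0879
-0.0275 967 0.05 -0.0881
-0.0125 1297 0.0593 -0.0876
0.0025 1458 0.0673 -0.0878
0.0175 4330 0.1519 -0.0889
0.0325 1330 0.0826 -0.0879
0.0475 886 0.0896 -0.0876
```

Emit:
{"api": "send_rows", "payload": {
  "rows": "-0.02 0 0.038 0;-0.037 0 0.078 0;-0.047 0 0.111 0;-0.056 0 0.145 0;-0.061 0 0.171 0;-0.063 0 0.188 0;-0.065 0 0.2 0;-0.065 0 0.208 0;-0.065 0 0.208 0;-0.065 0 0.208 0"
}}

```text
clock: 9.82
tool_pos: [0.5535, 0.0851, 0.0111]
eef_rot: [-0.102, 0.995, -0.0, -0.0]
contact_force: [-0.1, 1.4, -1.0]
opening: 0.237
finger_force: 12.0
```

```bash
sed -i 's/Z>.022/Z>.008/' t.py; python3 t.py
```

```text
9.8167 tcp tray 0.0603 -0.0893 0.0111 F [-0.07  1.42 -1.02] 0.23653431759926713 12.000108361244202
-0.0575 664 0.0098 -0.0892
-0.0425 1095 0.011 -0.0883
-0.0275 1670 0.0197 -0.0879
-0.0125 1593 0.022 -0.0882
0.0025 1700 0.024 -0.0881
0.0175 1628 0.0252 -0.0881
0.0325 3969 0.0918 -0.0889
0.0475 1368 0.027 -0.088
0.0625 870 0.0277 -0.0877
0.0775 59 0.0273 -0.0879
```

Emit:
{"api": "send_rows", "payload": {
  "rows": "0 0 0.007 0;0 0 0.013 0;0 0 0.013 0;0 0 0.013 0"
}}

```text
clock: 10.2
tool_pos: [0.554, 0.0852, 0.0072]
eef_rot: [-0.102, 0.995, 0.0, 0.0]
contact_force: [1.2, -0.1, 0.7]
opening: 0.239
finger_force: 12.0
```

Emit:
{"api": "send_rows", "payload": {
  "rows": "0 0 0 0;0 0 0 0;0 0 0 0;0 0 0 0;0 0 0 0;0 0 0 0",
  "jaw": 0.1
}}

```text
clock: 10.7
tool_pos: [0.5537, 0.0852, 0.0071]
eef_rot: [-0.102, 0.995, 0.0, -0.0]
contact_force: [0.3, -0.2, 1.1]
opening: 0.451
finger_force: 0.0
```

Emit:
{"api": "send_rows", "payload": {
  "rows": "0 0 -0.02 0;0 0 -0.05 0;0 0 -0.1 0;0 0 -0.18 0;0 0 -0.3 0;0 0 -0.42 0;0 0 -0.55 0;0 0 -0.67 0;0 0 -0.67 0;0 0 -0.67 0"
}}

```text
clock: 11.53
tool_pos: [0.5551, 0.0853, 0.211]
eef_rot: [-0.102, 0.995, 0.0, 0.003]
contact_force: [-0.4, -0.4, -0.7]
opening: 0.453
finger_force: 0.0
```

```bash
python3 t.py
```

```text
11.5333 tcp tray 0.0619 -0.0894 0.211 F [-0.37 -0.44 -0.67] 0.4534713088804017 0.0
-0.0875 48 0.0084 -0.0888
-0.0725 61 0.0085 -0.0902
-0.0575 99 0.0087 -0.0871
-0.0425 136 0.0092 -0.0891
-0.0275 719 0.3559 -0.0881
-0.0125 280 0.0183 -0.0885
0.0025 298 0.0193 -0.0884
0.0175 309 0.0197 -0.0889
0.0325 3171 0.2908 -0.0904
0.0475 289 0.02 -0.0888
0.0625 221 0.0198 -0.0888
0.0775 11 0.0192 -0.0888
```

View pics/w4.png

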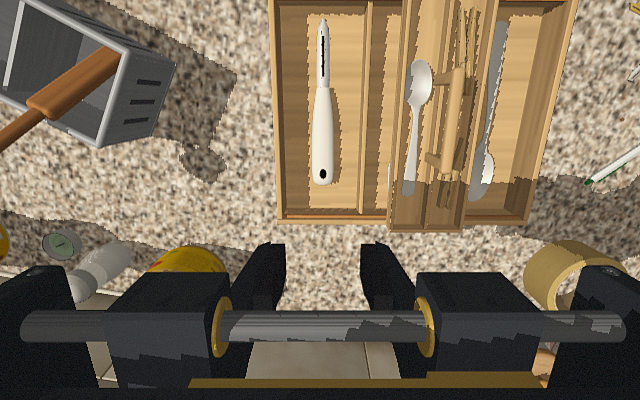

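The peeler lies flat and lengthwise, from (322,20) to (322,185), in the empty compartment. Its top surface is at 20 mm all along the handle, and nothing else has been disturbed.

```bash
python3 -c "
from plant import finish_job
print(finish_job())"
```

```text
the job is handed in; nothing more can be done
None
```

The peeler is flat and lengthwise in the empty −y compartment of the cutlery tray, released, and the job was handed in at about 11.5 s; no verdict came back.

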